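# Unlock the parts carousel and hold the red jar at the front

## Robot

A 6-joint arm with a two-finger parallel gripper is mounted at the origin on the work surface. World frame = base frame: x ahead of the robot, y to its left, z up, the work surface at z = 0. Lengths are in m, angles in degrees, forces in N, time in s.
With the tool pointing down it reaches from about 0.225 to 0.875 m from the base axis. Payload 3.4 kg.
Tool frame: the origin (TCP) lies at the very end of the fingers, on their centre line; the grasp point (between the pads) lies 19 mm behind it (r.hold_point_z is the distance from the TCP to the grasp point, in m); z points along the fingers, y is the line along which they close (so a half turn about z gives the same grasp; the last joint's range is limited). The gripper opens to 85 mm and grips with 20 to 120 N. Pads are 22 mm wide; open, the fingers measure 114 mm over their backs; the gripper's body (76 mm by 85 mm) begins 54 mm behind the grasp point. The pads swing forward as they close: fully open they stand 13 mm farther back than shut.
Start: joints at [63.14, 15.808, 86.224, -0, 77.962, -6.933], TCP at [0.196, 0.541, 0.231] pointing down, gripper open.
Joint ranges: [-165.64, 165.64], [-43.16, 119.46], [12.63, 154.43], [-67.54, 247.53], [6.08, 155.33], [-154.97, 154.97]. Speed limits (degrees/s): [147.25, 147.25, 180, 180, 180, 180].

## Interface

Orientations are given as [roll, pitch, yaw] about the fixed x, y, z axes, in that order (R = Rz(yaw) Ry(pitch) Rx(roll)).
In Python, from cell import r, camrig gives the robot as it stands (r), with the cameras (camrig).
- The arm moves only by the shell command python3 jog.py 'ROWS'. ROWS is a JSON list of rows, 1 to 8 of them, each of 7 numbers: the finger opening in m, then dx, dy, dz in m, then a rotation vector rx, ry, rz in degrees; each row shifts and turns the commanded pose from where the row before left it, along the tool's axes as they then stand; what a row does not reach is not made up. A row lasts 1/12 s, in which the tool goes at most 0.0417 m and 7.16 degrees, less where a joint would pass 70% of its speed; a pose out of reach is approached as far as the arm can. The fingers move at their own pace and stop on an object; the grip force is fixed at half the most. Time passes only in rows, so rows that do not move let the fingers close. It prints the time, the measured TCP pose, the force, the opening and the grip force at its end.
- r.sense(): the state, without advancing time (a new reading comes with each control period).
- camrig.snapshot(name): name is "side" or "top"; returns (picture, depth): 480x640x3 uint8, blue, green, red; 480x640 float32, m along the optical axis (not along the pixel's ray), 0 where there is no reading.
- camrig.calibration(name): a dict with "vfov" (degrees; the focal length in pixels is half the picture's height over the tangent of half this angle, whatever the lens; pixels are square), "cx", "cy" (the principal point, pixels), "k1" (the pictures are not rectified: a ray, as slopes to the right and down, at radius r is drawn at 1 + k1 r^2 times it, then the intrinsics apply), "R" (3x3) and "t" (3): a world point X has camera coordinates R X + t. Camera axes: x right, y down, z forward; pixel columns grow to the right and rows downward; lengths in m; the calibration is good to about 2 mm. A picture is of the moment at which its call begins. calibration takes no time and is no camera call.
- r.hand_in(): hands the job in; it is judged then, once.
The state is a dict: "time_s": time; "joint_positions": joint angles; "joint_velocities": joint speeds; "effort": joint torques, N m; "position": TCP position; "tcp_rot": TCP orientation; "force": force on the tool from outside, world axes, zero at the start; "ft_torque": the same for the moment, N m; "opening": finger opening in m; "finger_force": force on a finger pad.
Only numpy, scipy, OpenCV 4.12 (cv2) and the standard library are available. Lean on these libraries where they do the work, as an engineer would, in place of code of your own. Each camera call takes 0.05 s, during which the arm holds its last target. There are 200 camera calls.

## Task

The parts carousel is locked by the orange clip: pull the clip straight up off its rail, against the sprung catch, and put it down in the blue tray. Then turn the carousel by its black bar handle until the red-lidded jar stands at the front of the stand, straight behind the rail where the clip was, and finish still gripping the handle, keeping the carousel still there (a spring turns it back if it is let go). Leave the jars standing in their bays and do not disturb the other things.

Things in the scene. Friction and masses are not known exactly. Their poses are not given: they have to be found in the camera images.
- stand: Fixed dark steel base of the carousel: round plate 260 mm across, 12 mm thick. Origin: centre of its underside, on the turning axis, at bench height. Its own -x axis is the front (towards the robot, within 0.4 rad; place and yaw vary), z up. On a foot at the front stands the aluminium rail that carries the clip; a yellow strip lies before it
- clip: Orange lock clip, 65 to 105 g, astride the rail: legs 26 mm long, roof 30 mm wide, on top a grip tab 14 (x) by 26 (y) mm, z = 34 to 76 mm, pinched across the 26 mm. Origin: centre of its underside, 24 mm above the bench at the start; axes as the stand's. A tongue at its foot (x to 25 mm) locks the carousel. It comes free after 30 mm straight up; the catch resists with 5 to 10 N
- tray: Fixed blue open tray, 140 by 140 mm, walls 30 mm high and 4 mm thick, floor about 4 mm. Origin: centre of its underside. The clip is put down inside it, in any attitude
- front_spot (a point): Point fixed on the stand, 80 mm in front of the turning axis (stand x = -80 mm, y = 0) and 22 mm above the bench: the foot of the jar that stands at the front
- jar_red: The wanted jar: clear, red lid, 48 mm across, 64 mm high, about 0.15 kg, standing loose in a carousel bay (2 mm play) with its foot 22 mm above the bench. Origin: centre of its underside. At the start it stands 40 or 80 degrees to the left or right of the front; it rides along when the carousel turns
- jar_white: Jar like the red one, with a white lid, in another of those four bays; stays in its bay. Origin: centre of its underside
- jar_blue: Jar like the red one, with a blue lid, in another of those four bays; stays in its bay. Origin: centre of its underside
- jar_green: Jar like the red one, with a green lid, in another of those four bays; stays in its bay. Origin: centre of its underside
- tape: Black tape roll, 100 mm across, 48 mm high, lying flat; leave alone. Origin: centre of its underside
- spray_can: Spray can, 52 mm across, 150 mm high; leave alone. Origin: centre of its underside
- pattern_disc: Steel pattern disc, 66 mm across, 7 mm thick, lying flat; leave alone. Origin: centre of its underside
- screwdriver: Screwdriver with red handle, lying flat, about 200 mm long; leave alone. Origin on its underside, near the middle
- fixings_box: Cardboard box 90 x 60 x 40 mm; leave alone. Origin: centre of its underside
- mug: White mug, 80 mm across, 90 mm high; leave alone. Origin: centre of its underside
- rail_top (a point): Middle of the rail's top edge: 140 mm before the turning axis (stand x = -140 mm), 50 mm above the bench. The rail is an upright plate 6 mm thick (stand x) and 64 mm long (stand y). Stops on it 18 mm either side of the middle, 56 mm above the bench, keep the clip from sliding along. A sprung steel roller in its front face is the catch
- handle_mid (a point): Middle of the black bar handle, on the turning axis, 136 mm above the bench. The bar tops the carousel's 12 mm thick post and turns with it: 80 mm long, 14 mm thick, 36 mm high, underside 118 mm and top 154 mm above the bench, above all the jars. It lies along the carousel's own x axis
- carousel: Grey turning part, 248 mm across. Origin on the turning axis, 14 mm above the bench; axes parallel to the stand's when home (start), x along the handle. Turns 2 rad either way; a light spring (0.05 Nm per rad) turns it home when let go; locked at home by the clip. Nine bays, 40 degrees apart, 80 mm from the axis: front one empty at the start, the rear four hold fixed grey-lidded jars

How it is judged (in metres and radians):
On the way, in this order (a step that is already met when the one before it is completed fails the run):
1. the clip is lifted clear of the rail (z of clip in the frame of stand above 0.056 m and contact force between the fingers and clip above 0.5 N), for 0.1 s.
2. the clip lies let go in the tray (x of clip in the frame of tray between -0.066 and 0.066 m and y of clip in the frame of tray between -0.066 and 0.066 m and z of clip in the frame of tray below 0.085 m and linear speed of clip below 0.05 m/s and contact force between the fingers and clip below 0.3 N), for 0.2 s.
At the end, for the whole second after the job is handed in: The red jar's centre is within 12 mm of the front spot, brought there by turning the carousel (at least 0.5 rad from home), the carousel is still (under 0.06 rad/s) with the fingers bearing on the bar handle with more than 2 N in all, and the clip lies at rest and let go inside the tray (all of step 2 and horizontal distance between jar_red and front_spot below 0.012 m and angle between the x axis of carousel and the x axis of stand, either way round above 0.5 rad and angular speed of carousel below 0.06 rad/s and contact force between the fingers and carousel_c0 above 2 N); the arm keeps its last pose, push and grip.
It fails at once if a jar is tipped (over 0.5 rad) or lifted out of its bay (angle between any of jar_red, jar_white, jar_blue, jar_green's own z axis and vertical above 0.5 rad or height (world z) of any of jar_red, jar_white, jar_blue, jar_green above 0.05 m).
It fails at once if a bystander is moved more than 40 mm (distance of any of tape, spray_can, pattern_disc, screwdriver, fixings_box, mug from where it was at the start of the episode above 0.04 m).
It also fails if it takes over 56 s, if anything falls off the work surface, if the arm or the gripper's body presses on something with over 40 N, if the wrist force passes 120 N, or if a joint passes its speed limit or range.

## Working session

There is one attempt and no reset: what is moved stays moved. The work goes in short steps, Python scripts to look and compute and a shell command to move; the robot and the scene stay as the last step left them, time stands still between calls to the robot, and variables do not carry over. Pictures are saved under pics/ and viewed, at most 10 in all, crops included, and the job is handed in when it is done.

```bash
ls; mkdir -p pics; cat > h.py <<'E'
import numpy as np, cv2
from cell import r, camrig
def cast(name,px,z):
    """pixels (N,2) -> world points on plane z"""
    c=camrig.calibration(name); f=240/np.tan(np.radians(c["vfov"])/2)
    K=np.array([[f,0,c["cx"]],[0,f,c["cy"]],[0,0,1.]])
    p=cv2.undistortPoints(np.float64(px).reshape(-1,1,2),K,np.array([c["k1"],0,0,0.]),).reshape(-1,2)
    R=np.array(c["R"]);t=np.array(c["t"])
    # undistortPoints iterates r'=r(1+k1 r^2)
    d=np.c_[p,np.ones(len(p))]@R; o=-R.T@t
    return o+d*((z-o[2])/d[:,2])[:,None]
def pts(name,px,dep):
    c=camrig.calibration(name); R=np.array(c["R"]);t=np.array(c["t"]); f=240/np.tan(np.radians(c["vfov"])/2)
    K=np.array([[f,0,c["cx"]],[0,f,c["cy"]],[0,0,1.]])
    px=np.asarray(px); p=cv2.undistortPoints(np.float64(px).reshape(-1,1,2),K,np.array([c["k1"],0,0,0.])).reshape(-1,2)
    z=dep[px[:,1].astype(int),px[:,0].astype(int)]
    X=np.c_[p,np.ones(len(p))]*z[:,None]
    return ((X-t)@R)[z>0]
E
python3 - <<'E'
from h import *
for n in("top","side"):
    im,d=camrig.snapshot(n); cv2.imwrite(f"pics/{n}0.png",im); np.save(f"pics/{n}0.npy",d); c=camrig.calibration(n); print(n,c, -np.array(c["R"]).T@c["t"])
print(r.sense())
E
```

```text
cell.py
jog.py
pics
top {'vfov': 55.37236894239629, 'cx': 321.42335051477596, 'cy': 239.32687483049523, 'k1': -0.0865810778381367, 'R': array([[-0.00517966, -0.99989026, -0.01387971],
       [-0.98642577,  0.00738701, -0.16404156],
       [ 0.16412609,  0.01284162, -0.98635578]]), 't': array([-1.02379480e-03,  6.16486289e-01,  1.07770333e+00])} [ 0.43123343 -0.01941713  1.16411407]
side {'vfov': 45.94280510340507, 'cx': 320.70662157234983, 'cy': 235.72165132424135, 'k1': -0.011072595920990904, 'R': array([[-0.87339264, -0.48694377, -0.00843046],
       [-0.34098682,  0.6237774 , -0.70329919],
       [ 0.34772589, -0.61138166, -0.71084399]]), 't': array([0.50074178, 0.28621172, 1.22291713])} [0.10969866 0.81296978 1.07481725]
{'time_s': 0.1, 'joint_positions': array([ 6.31369794e+01,  1.58450171e+01,  8.62873132e+01,  1.31797739e-03,
        7.79614759e+01, -6.93099139e+00]), 'joint_velocities': array([ 0.073459  , -0.02257823, -0.29610449,  0.01402532,  0.06499959,
        0.07532975]), 'effort': array([ 2.13821149e-03, -4.17699337e+01, -2.46404797e+01, -9.05240154e-05,
        5.84055248e-03, -4.85760722e-06]), 'position': array([0.19579247, 0.54015203, 0.23052061]), 'tcp_rot': array([-1.79907035e+02, -1.25990685e-02,  1.60067685e+02]), 'force': array([-0.62966177, -0.48116121, -0.19202595]), 'ft_torque': array([ 0.02415122,  0.04324459, -0.02173852]), 'finger_force': 0.0, 'opening': 0.08568255727380819}
```

View pics/top0.png

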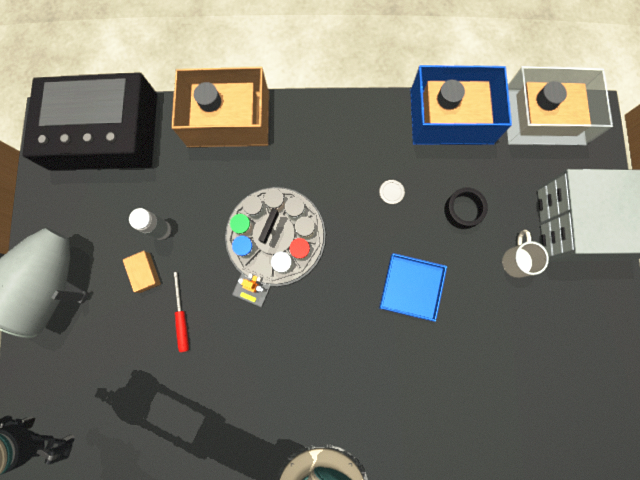

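View pics/side0.png

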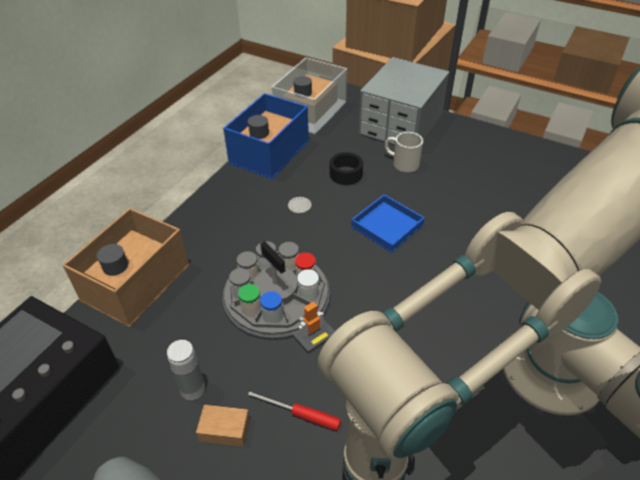

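Top view: carousel centred near (275,235), clip at (252,284) with the yellow strip at (248,296), tray at (413,287). Red lid is at (300,247), 80° right of the front. The side view shows the same layout.

```bash
cat > m.py <<'E'
from h import *
def blobs(im,lo,hi,amin=20):
    hsv=cv2.cvtColor(im,cv2.COLOR_BGR2HSV)
    m=cv2.inRange(hsv,lo,hi); n,l,s,c=cv2.connectedComponentsWithStats(m)
    return [(l==i,s[i,4],c[i]) for i in range(1,n) if s[i,4]>=amin]
C={"red":((0,170,90),(4,255,255)),"red2":((174,150,90),(180,255,255)),"green":((50,150,60),(75,255,255)),"blue":((105,150,80),(118,255,255)),"orange":((6,170,110),(20,255,255)),"yellow":((24,150,120),(34,255,255))}
E
python3 - <<'E'
from m import *
for n in("top","side"):
    im=cv2.imread(f"pics/{n}0.png"); d=np.load(f"pics/{n}0.npy")
    for k,(lo,hi) in C.items():
        for m,a,c in blobs(im,lo,hi,25):
            px=np.argwhere(m)[:,::-1]; P=pts(n,px,d)
            zt=np.percentile(P[:,2],90) if len(P) else 0
            T=P[P[:,2]>zt-.012]
            print(n,k,a,c.round(0),"ztop %.3f"%zt,T.mean(0).round(4),"ext",np.ptp(T[:,:2],axis=0).round(3))
E
```

```text
top red 415 [181. 331.] ztop 0.026 [0.3903 0.346  0.0223] ext [0.099 0.037]
top blue 4293 [461. 107.] ztop 0.127 [ 0.9617 -0.3636  0.1248] ext [0.162 0.221]
top blue 820 [416. 283.] ztop 0.030 [ 0.5017 -0.2357  0.0274] ext [0.165 0.164]
top orange 47 [253. 285.] ztop 0.089 [0.5003 0.1582 0.0905] ext [0.01  0.005]
top yellow 64 [247. 285.] ztop 0.102 [0.5045 0.1692 0.0993] ext [0.019 0.023]
top yellow 51 [248. 297.] ztop 0.016 [0.4777 0.1798 0.0136] ext [0.02  0.035]
side red 246 [305. 260.] ztop 0.088 [0.5867 0.0512 0.0854] ext [0.045 0.048]
side red 602 [316. 417.] ztop 0.026 [0.3869 0.3533 0.0225] ext [0.099 0.033]
side green 266 [249. 293.] ztop 0.088 [0.6474 0.197  0.0857] ext [0.045 0.047]
side blue 3656 [268. 139.] ztop 0.121 [ 0.9537 -0.3537  0.1205] ext [0.164 0.228]
side blue 2379 [387. 222.] ztop 0.027 [ 0.4949 -0.2283  0.0237] ext [0.167 0.17 ]
side blue 303 [271. 300.] ztop 0.088 [0.5932 0.1904 0.0854] ext [0.047 0.046]
side orange 302 [311. 317.] ztop 0.100 [0.501  0.1739 0.0971] ext [0.018 0.029]
side yellow 67 [319. 338.] ztop 0.017 [0.4753 0.1834 0.0138] ext [0.02  0.038]
```

```bash
python3 - <<'E'
from m import *
th={"green":100,"blue":140,"white":220,"red":260}
seed={"top":{"green":(240,224),"blue":(242,245),"white":(281,262),"red":(300,247)},"side":{"green":(249,293),"blue":(271,300),"white":(308,278),"red":(305,260)}}
for n in("top","side"):
    im=cv2.imread(f"pics/{n}0.png"); d=np.load(f"pics/{n}0.npy")
    g=np.argwhere(np.ones((480,640),bool))[:,::-1]; g=g[d[g[:,1],g[:,0]]>0]; P=pts(n,g,d)
    A=[];B=[]
    for k,s in seed[n].items():
        near=np.hypot(*(g-s).T)<25
        q=P[near&(abs(P[:,2]-.086)<.006)]; c0=cast(n,[s],.086)[0]
        for _ in range(8): c0=q[np.hypot(*(q[:,:2]-c0[:2]).T)<.027].mean(0)
        A.append(c0[:2]); a=np.radians(th[k]); B.append(.08*np.array([np.cos(a),np.sin(a)])); print(n,k,c0.round(4))
    A=np.array(A);B=np.array(B);Ac=A-A.mean(0);Bc=B-B.mean(0)
    yaw=np.arctan2((Bc[:,0]*Ac[:,1]-Bc[:,1]*Ac[:,0]).sum(),(Bc*Ac).sum())
    R=np.array([[np.cos(yaw),-np.sin(yaw)],[np.sin(yaw),np.cos(yaw)]])
    t=A.mean(0)-R@B.mean(0)
    print(n,"axis",t.round(4),"yaw",np.degrees(yaw).round(2),"res",(A-(B@R.T+t)).round(4).tolist())
    tr=[t+R@[-.14,0]]
    print(" clip pred",tr[0].round(4),"strip-dir",np.degrees(np.arctan2(*(t-tr[0])[::-1])).round(1))
    q=P[(P[:,2]>.125)&(P[:,2]<.165)&(np.hypot(*(P[:,:2]-t).T)<.06)]
    v=np.linalg.svd(q[:,:2]-q[:,:2].mean(0),full_matrices=False)[2][0]; print(" handle",len(q),q.mean(0).round(4),"max z",q[:,2].max().round(3),"dir",np.degrees(np.arctan2(v[1],v[0])).round(1))
    q=P[(P[:,2]>.084)&(P[:,2]<.115)&(np.hypot(*(P[:,:2]-tr[0]).T)<.03)]; (c,sz,a)=cv2.minAreaRect(np.float32(q[:,:2]*1000)); print(" tab",len(q),q.mean(0).round(4),np.round(c,1),np.round(sz,1),round(a,1))
    q=P[(P[:,2]>.02)&(P[:,2]<.04)&(np.hypot(*(P[:,:2]-[.498,-.232]).T)<.12)]; (c,sz,a)=cv2.minAreaRect(np.float32(q[:,:2]*1000)); print(" tray rim",len(q),np.round(c,1),np.round(sz,1),round(a,1))
E
```

```text
top green [0.6515 0.1932 0.0854]
top blue [0.5972 0.1864 0.0854]
top white [0.5575 0.0917 0.0856]
top red [0.5902 0.0477 0.0855]
top axis [0.6337 0.1151] yaw -22.87 res [[-0.0, 0.0], [-0.0, 0.0001], [0.0002, 0.0001], [-0.0001, -0.0002]]
 clip pred [0.5048 0.1696] strip-dir -22.9
 handle 297 [0.6323 0.114  0.1492] max z 0.158 dir 157.0
 tab 73 [0.5045 0.169  0.0985] [504.8 169.6] [26.1 13.8] 68.3
 tray rim 443 [ 499.3 -232.6] [139.5 140.8] 76.1
side green [0.6485 0.1962 0.0856]
side blue [0.5941 0.1896 0.0854]
side white [0.5544 0.0957 0.0853]
side red [0.5875 0.0513 0.0854]
side axis [0.6307 0.1185] yaw -22.9 res [[-0.0001, -0.0003], [-0.0002, -0.0002], [0.0002, 0.0007], [0.0002, -0.0001]]
 clip pred [0.5018 0.173 ] strip-dir -22.9
 handle 340 [0.6282 0.1217 0.1458] max z 0.158 dir 158.2
 tab 115 [0.5019 0.1742 0.0957] [502.9 172.5] [28.4 15.7] 68.8
 tray rim 511 [ 498.4 -230.5] [148.2 146.6] 75.5
```

```bash
cat > go.py <<'E'
import sys
from h import *
from scipy.spatial.transform import Rotation as Ro
x,y,z,yaw=map(float,sys.argv[1:5]); s=r.sense()
R=Ro.from_euler("xyz",s["tcp_rot"],degrees=True); T=Ro.from_euler("xyz",[180,0,yaw],degrees=True)
d=R.inv().apply(np.array([x,y,z])-s["position"])
print("t",round(s["time_s"],2),"pos",s["position"].round(4),"rpy",s["tcp_rot"].round(2),"open",round(s["opening"],4),"F",s["force"].round(1),"ff",s["finger_force"])
print("d tool",d.round(4),"rotvec",(R.inv()*T).as_rotvec(degrees=True).round(2),"rows>=",round(np.linalg.norm(d)/.0417,1))
E
python3 go.py .5033 .1713 .15 157.1
```

```text
t 0.1 pos [0.1958 0.5402 0.2305] rpy [-1.7991e+02 -1.0000e-02  1.6007e+02] open 0.0857 F [-0.6 -0.5 -0.2] ff 0.0
d tool [-0.4148 -0.2418  0.0808] rotvec [-0.09 -0.01  2.97] rows>= 11.7
```

```bash
python3 jog.py '[[0.085,-0.035,-0.02,0.005,0,0,0],[0.085,-0.035,-0.02,0.005,0,0,0],[0.085,-0.035,-0.02,0.005,0,0,0],[0.085,-0.035,-0.02,0.005,0,0,0],[0.085,-0.035,-0.02,0.005,0,0,0],[0.085,-0.035,-0.02,0.005,0,0,0],[0.085,-0.035,-0.02,0.005,0,0,0],[0.085,-0.035,-0.02,0.005,0,0,0]]' | tail -2; python3 jog.py '[[0.085,-0.034,-0.02,0.01,0,0,0],[0.085,-0.034,-0.02,0.01,0,0,0],[0.085,-0.034,-0.02,0.01,0,0,0],[0.085,-0.033,-0.02,0.01,0,0,3]]' | tail -1; python3 go.py .5033 .1713 .15 157.1
```

```text
opening: 0.0853
finger_force: 0.0
finger_force: 0.0
t 1.1 pos [0.5051 0.1717 0.1506] rpy [-1.8000e+02 -2.0000e-02  1.5701e+02] open 0.085 F [0.4 0.9 0.2] ff 0.0
d tool [ 0.0015 -0.0011  0.0006] rotvec [-0.   -0.02 -0.09] rows>= 0.0
```

```bash
python3 jog.py '[[0.085,0.0015,-0.001,0.03,0,0,0],[0.085,0,0,0.03,0,0,0],[0.085,0,0,0.022,0,0,0],[0.085,0,0,0,0,0,0]]' | tail -8; python3 go.py .5033 .1713 .068 157.1; python3 - <<'E'
from h import *
im,d=camrig.snapshot("side"); cv2.imwrite("pics/s1.png",cv2.resize(im[200:400,200:440],None,fx=2.5,fy=2.5))
E
```

```text
time_s: 1.43
position: [0.4987, 0.1718, 0.0647]
tcp_rot: [-179.7, -0.5, 157.0]
force: [-0.8, 0.5, 0.5]
opening: 0.0854
finger_force: 0.0
t 1.43 pos [0.4987 0.1718 0.0647] rpy [-179.66   -0.5   157.  ] open 0.0854 F [-0.8  0.5  0.5] ff 0.0
d tool [-0.0044  0.0013 -0.0033] rotvec [-0.34 -0.5  -0.09] rows>= 0.1
```

View pics/s1.png

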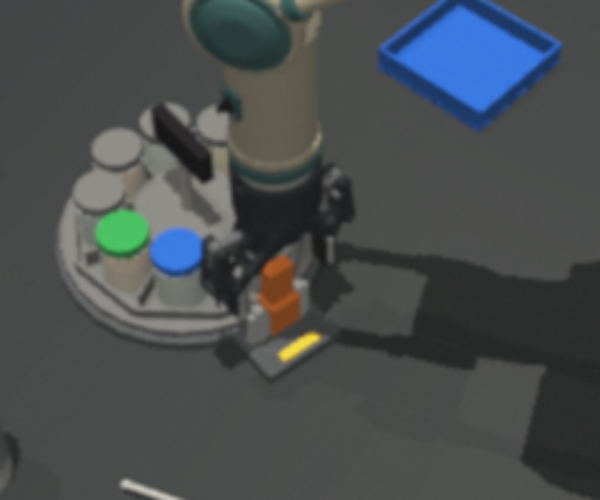

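The fingers straddle the orange tab (crop pixel (277,280)), clear of the blue jar. I'll let the arm settle, correct, and close.

```bash
python3 jog.py '[[0.085,0,0,0,0,0,0]]' | tail -1; python3 go.py .5033 .1713 .068 157.1
```

```text
finger_force: 0.0
t 1.57 pos [0.5029 0.1733 0.0697] rpy [1.7999e+02 1.0000e-02 1.5708e+02] open 0.0848 F [ 0.8 -0.1 -0. ] ff 0.0
d tool [-0.0011 -0.0017  0.0017] rotvec [ 0.01  0.01 -0.02] rows>= 0.1
```

```bash
python3 jog.py '[[0.02,-0.001,-0.0015,0.001,0,0,0],[0.02,0,0,0,0,0,0],[0.02,0,0,0,0,0,0],[0.02,0,0,0,0,0,0],[0.02,0,0,0,0,0,0],[0.02,0,0,0,0,0,0]]' | tail -6;python3 go.py .5033 .1713 .168 157.1
```

```text
time_s: 2.07
position: [0.5033, 0.1716, 0.0692]
tcp_rot: [179.9, 0.1, 157.1]
force: [-1.4, -0.5, 4.1]
opening: 0.0252
finger_force: 58.7
t 2.07 pos [0.5033 0.1716 0.0692] rpy [1.7995e+02 7.0000e-02 1.5708e+02] open 0.0252 F [-1.4 -0.5  4.1] ff 58.71638774871826
d tool [-0.0002 -0.0002 -0.0988] rotvec [ 0.05  0.07 -0.02] rows>= 2.4
```

```bash
python3 jog.py '[[0.02,0,0,-0.005,0,0,0],[0.02,0,0,-0.01,0,0,0],[0.02,0,0,-0.01,0,0,0],[0.02,0,0,-0.01,0,0,0],[0.02,0,0,-0.015,0,0,0],[0.02,0,0,-0.02,0,0,0],[0.02,0,0,-0.03,0,0,0],[0.02,0,0,0,0,0,0]]' | tail -6;python3 go.py .499 -.232 .168 157.1; python3 - <<'E'
from h import *
im,d=camrig.snapshot("side"); cv2.imwrite("pics/s2.png",cv2.resize(im[160:400,200:440],None,fx=2.2,fy=2.2))
E
```

```text
time_s: 2.73
position: [0.5064, 0.1723, 0.1748]
tcp_rot: [179.6, 0.5, 157.1]
force: [1.1, 0.6, 0.2]
opening: 0.0252
finger_force: 60.3
t 2.73 pos [0.5064 0.1723 0.1748] rpy [179.62   0.53 157.07] open 0.0252 F [1.1 0.6 0.2] ff 60.27518391609192
d tool [-0.1506 -0.3753  0.0057] rotvec [ 0.38  0.53 -0.03] rows>= 9.7
```

View pics/s2.png

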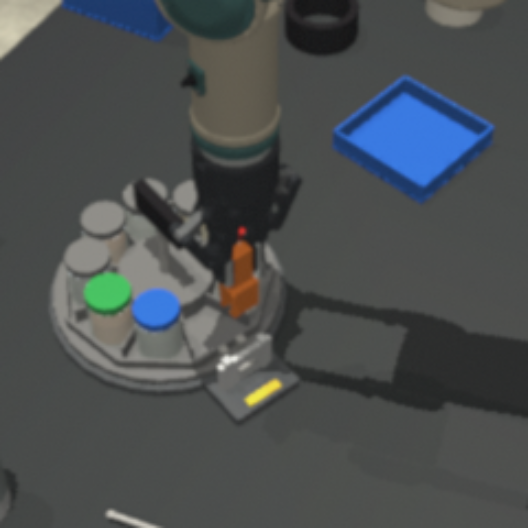

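The clip is held clear of the rail (crop pixel (240,280)) and the rail is empty. Moving to the tray.

```bash
python3 jog.py '[[0.02,-0.015,-0.0375,0,0,0,0],[0.02,-0.015,-0.0375,0,0,0,0],[0.02,-0.015,-0.0375,0,0,0,0],[0.02,-0.015,-0.0375,0,0,0,0],[0.02,-0.015,-0.0375,0,0,0,0],[0.02,-0.015,-0.0375,0,0,0,0],[0.02,-0.015,-0.0375,0,0,0,0],[0.02,-0.015,-0.0375,0,0,0,0]]' | tail -1; python3 jog.py '[[0.02,-0.015,-0.0375,0,0,0,0],[0.02,-0.015,-0.0375,0,0,0,0],[0.02,0,0,0.02,0,0,0],[0.02,0,0,0.03,0,0,0],[0.02,0,0,0,0,0,0],[0.02,0,0,0,0,0,0]]' | tail -6;python3 go.py .499 -.232 .052 157.1
```

```text
finger_force: 60.3
time_s: 3.95
position: [0.4932, -0.2314, 0.1168]
tcp_rot: [179.9, -0.3, 157.0]
force: [-0.6, -0.4, 0.1]
opening: 0.0247
finger_force: 60.3
t 3.95 pos [ 0.4932 -0.2314  0.1168] rpy [179.93  -0.31 157.05] open 0.0247 F [-0.6 -0.4  0.1] ff 60.288169384002686
d tool [-0.0059  0.0016  0.0648] rotvec [ 0.07 -0.31 -0.05] rows>= 1.6
```

```bash
python3 jog.py '[[0.02,-0.004,0,0.025,0,0,0],[0.02,0,0,0.02,0,0,0],[0.02,0,0,0.015,0,0,0],[0.02,0,0,0.005,0,0,0],[0.02,0,0,0,0,0,0],[0.02,0,0,0,0,0,0]]' | tail -6;python3 go.py .499 -.232 .05 157.1
```

```text
time_s: 4.45
position: [0.4997, -0.234, 0.0546]
tcp_rot: [-180.0, 0.1, 157.1]
force: [-0.5, -0.6, -0.7]
opening: 0.0249
finger_force: 60.3
t 4.45 pos [ 0.4997 -0.234   0.0546] rpy [-1.7998e+02  1.2000e-01  1.5712e+02] open 0.0249 F [-0.5 -0.6 -0.7] ff 60.31752347946167
d tool [0.0014 0.0016 0.0046] rotvec [-0.02  0.12  0.02] rows>= 0.1
```

```bash
python3 jog.py '[[0.02,0,0,0.004,0,0,0],[0.02,0,0,0.002,0,0,0],[0.02,0,0,0,0,0,0]]' | tail -4; python3 jog.py '[[0.06,0,0,0,0,0,0],[0.085,0,0,0,0,0,0],[0.085,0,0,0,0,0,0],[0.085,0,0,0,0,0,0],[0.085,0,0,0,0,0,0]]' | tail -6; python3 jog.py '[[0.085,0,0,-0.02,0,0,0],[0.085,0,0,-0.04,0,0,0],[0.085,0,0,-0.04,0,0,0],[0.085,0,0,-0.04,0,0,0],[0.085,0,0,-0.03,0,0,0]]'|tail -5; python3 go.py .632 .117 .2 157.1;  python3 - <<'E'
from h import *
im,d=camrig.snapshot("side"); cv2.imwrite("pics/s3.png",im)
E
```

```text
tcp_rot: [-180.0, 0.2, 157.1]
force: [-0.5, 0.4, 6.8]
opening: 0.0256
finger_force: 61.0
time_s: 5.12
position: [0.4986, -0.2339, 0.0472]
tcp_rot: [180.0, -0.0, 157.1]
force: [0.7, -0.2, 0.3]
opening: 0.083
finger_force: 0.0
position: [0.4993, -0.2343, 0.2206]
tcp_rot: [-180.0, 0.2, 157.1]
force: [0.6, -0.2, 0.3]
opening: 0.0849
finger_force: 0.0
t 5.53 pos [ 0.4993 -0.2343  0.2206] rpy [-179.97    0.2   157.07] open 0.0849 F [ 0.6 -0.2  0.3] ff 0.0
d tool [0.0147 0.3753 0.0204] rotvec [-0.03  0.2  -0.03] rows>= 9.0
```

View pics/s3.png

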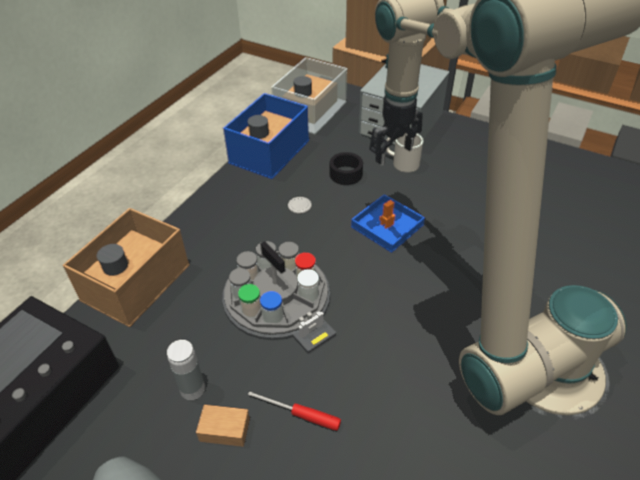

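The clip stands in the tray at (388,215), and the carousel is still home. Going to the handle.

```bash
python3 jog.py '[[0.085,0.0015,0.0375,0.001,0,0,0],[0.085,0.0015,0.0375,0.001,0,0,0],[0.085,0.0015,0.0375,0.001,0,0,0],[0.085,0.0015,0.0375,0.001,0,0,0],[0.085,0.0015,0.0375,0.001,0,0,0],[0.085,0.0015,0.0375,0.001,0,0,0],[0.085,0.0015,0.0375,0.001,0,0,0],[0.085,0.0015,0.0375,0.001,0,0,0]]' | tail -1; python3 jog.py '[[0.085,0.0015,0.0375,0.001,0,0,0],[0.085,0.0015,0.0375,0.001,0,0,0],[0.085,0,0,0,0,0,0],[0.085,0,0,0,0,0,0]]' | tail -6;python3 go.py .632 .117 .118 157.1
```

```text
finger_force: 0.0
time_s: 6.58
position: [0.6309, 0.1192, 0.2061]
tcp_rot: [-180.0, -0.1, 157.3]
force: [-0.6, 0.1, 0.0]
opening: 0.0851
finger_force: 0.0
t 6.58 pos [0.6309 0.1192 0.2061] rpy [-1.7995e+02 -7.0000e-02  1.5727e+02] open 0.0851 F [-0.6  0.1  0. ] ff 0.0
d tool [-0.0019 -0.0015  0.0881] rotvec [-0.05 -0.07  0.17] rows>= 2.1
```

```bash
python3 jog.py '[[0.085,-0.002,-0.0015,0.03,0,0,0],[0.085,0,0,0.03,0,0,0],[0.085,0,0,0.02,0,0,0],[0.085,0,0,0.008,0,0,0],[0.085,0,0,0,0,0,0],[0.085,0,0,0,0,0,0]]' | tail -6;python3 go.py .632 .117 .118 157.1
```

```text
time_s: 7.08
position: [0.6324, 0.1141, 0.1198]
tcp_rot: [-180.0, 0.0, 157.0]
force: [0.1, 0.1, -0.6]
opening: 0.085
finger_force: 0.0
t 7.08 pos [0.6324 0.1141 0.1198] rpy [-1.8000e+02  2.0000e-02  1.5701e+02] open 0.085 F [ 0.1  0.1 -0.6] ff 0.0
d tool [0.0015 0.0025 0.0018] rotvec [-0.    0.02 -0.09] rows>= 0.1
```

```bash
python3 jog.py '[[0.085,0.001,0.002,0.001,0,0,0],[0.005,0,0,0,0,0,0],[0.005,0,0,0,0,0,0],[0.005,0,0,0,0,0,0],[0.005,0,0,0,0,0,0],[0.005,0,0,0,0,0,0],[0.005,0,0,0,0,0,0],[0.005,0,0,0,0,0,0]]' | tail -6;python3 go.py .632 .117 .118 157.1
```

```text
time_s: 7.75
position: [0.6315, 0.116, 0.1187]
tcp_rot: [-179.8, -0.0, 157.1]
force: [-2.2, -4.9, 3.4]
opening: 0.0133
finger_force: 61.0
t 7.75 pos [0.6315 0.116  0.1187] rpy [-179.85   -0.    157.1 ] open 0.0133 F [-2.2 -4.9  3.4] ff 60.996447801589966
d tool [-0.0001  0.0011  0.0007] rotvec [-0.15 -0.   -0.  ] rows>= 0.0
```

```bash
python3 jog.py '[[0.005,0,-0.0005,0,0,0,2],[0.005,0,0,0,0,0,4],[0.005,0,0,0,0,0,4],[0.005,0,0,0,0,0,4],[0.005,0,0,0,0,0,4],[0.005,0,0,0,0,0,4],[0.005,0,0,0,0,0,4],[0.005,0,0,0,0,0,4]]' | tail -6; python3 go.py .632 .117 .118 77.1
```

```text
time_s: 8.42
position: [0.6318, 0.1165, 0.1187]
tcp_rot: [-180.0, 0.0, 126.9]
force: [-1.1, -1.6, 2.9]
opening: 0.0129
finger_force: 60.9
t 8.42 pos [0.6318 0.1165 0.1187] rpy [-1.7998e+02  4.0000e-02  1.2689e+02] open 0.0129 F [-1.1 -1.6  2.9] ff 60.861865282058716
d tool [0.0003 0.0005 0.0007] rotvec [0.000e+00 4.000e-02 4.979e+01] rows>= 0.0
```

```bash
python3 jog.py '[[0.005,0,0,0,0,0,4],[0.005,0,0,0,0,0,4],[0.005,0,0,0,0,0,4],[0.005,0,0,0,0,0,4],[0.005,0,0,0,0,0,4],[0.005,0,0,0,0,0,4],[0.005,0,0,0,0,0,4],[0.005,0,0,0,0,0,4]]' | tail -1;python3 jog.py '[[0.005,0,0,0,0,0,4],[0.005,0,0,0,0,0,4],[0.005,0,0,0,0,0,3],[0.005,0,0,0,0,0,2],[0.005,0,0,0,0,0,1],[0.005,0,0,0,0,0,1],[0.005,0,0,0,0,0,0],[0.005,0,0,0,0,0,0]]' | tail -6; python3 go.py .632 .117 .118 77.1
python3 - <<'E'
from m import *
for n in("side","top"):
    im,d=camrig.snapshot(n); cv2.imwrite(f"pics/{n}9.png",im); np.save(f"pics/{n}9.npy",d)
im=cv2.imread("pics/top9.png"); cv2.imwrite("pics/b.png",np.hstack([cv2.resize(im[150:330,180:340],None,fx=2.2,fy=2.2),cv2.resize(cv2.imread("pics/side9.png")[180:360,200:360],None,fx=2.2,fy=2.2)]))
E
```

```text
finger_force: 60.8
time_s: 9.75
position: [0.6326, 0.1166, 0.1187]
tcp_rot: [179.9, -0.0, 80.1]
force: [2.3, -2.7, 3.8]
opening: 0.0137
finger_force: 60.8
t 9.75 pos [0.6326 0.1166 0.1187] rpy [179.9  -0.   80.1] open 0.0137 F [ 2.3 -2.7  3.8] ff 60.815781354904175
d tool [ 0.0002 -0.0007  0.0007] rotvec [ 0.1  -0.01  3.  ] rows>= 0.0
```

View pics/b.png

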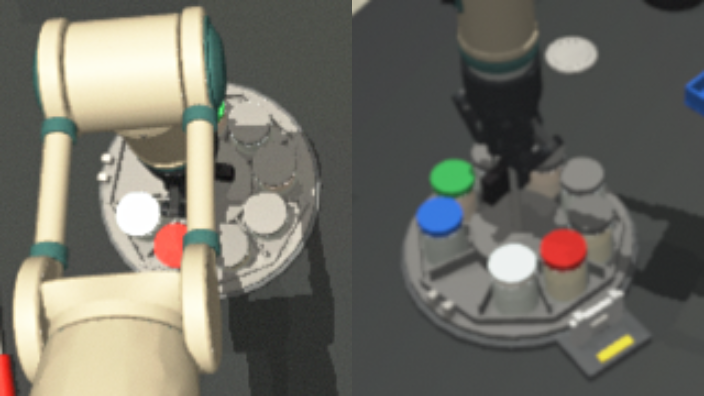

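The red jar (side crop (563,250)) is nearly behind the rail. Now I'll measure how much turn remains.

```bash
cat > red.py <<'E'
from m import *
im,d=camrig.snapshot("side")
ax=np.array([.6307,.1185]); a=np.radians(157.1); fr=ax+.08*np.array([np.cos(a),np.sin(a)])
for m,ar,c in blobs(im,*C["red"],60):
    P=pts("side",np.argwhere(m)[:,::-1],d); T=P[abs(P[:,2]-.086)<.006]
    if len(T)<50: continue
    p=T.mean(0); v=p[:2]-ax; print(ar,c.round(0),p.round(4),"r",np.hypot(*v).round(4),"to front deg",(np.degrees(np.arctan2(v[1],v[0]))-157.1).round(1),"dist",np.hypot(*(p[:2]-fr)).round(4))
for m,ar,c in blobs(im,*C["orange"],60):
    P=pts("side",np.argwhere(m)[:,::-1],d); print("orange",ar,c.round(0),P.mean(0).round(3),P[:,2].max().round(3))
E
python3 red.py
```

```text
292 [296. 293.] [0.5556 0.1457 0.0853] r 0.0798 to front deg 3.0 dist 0.0042
orange 206 [388. 214.] [ 0.496 -0.227  0.046] 0.083
```

```bash
python3 jog.py '[[0.005,0,0,0,0,0,1],[0.005,0,0,0,0,0,1],[0.005,0,0,0,0,0,1],[0.005,0,0,0,0,0,0],[0.005,0,0,0,0,0,0],[0.005,0,0,0,0,0,0],[0.005,0,0,0,0,0,0],[0.005,0,0,0,0,0,0]]' | tail -6; python3 red.py
```

```text
time_s: 10.57
position: [0.6327, 0.1166, 0.1187]
tcp_rot: [179.9, -0.0, 77.0]
force: [3.7, -3.5, 3.4]
opening: 0.0136
finger_force: 61.0
287 [294. 294.] [0.5567 0.1496 0.0855] r 0.0803 to front deg 0.1 dist 0.0003
orange 207 [388. 214.] [ 0.496 -0.227  0.046] 0.084
```

```bash
python3 -c "
from cell import r, camrig
print(r.hand_in())"
```

```text
the job is handed in; nothing more can be done
None
```

I've handed the job in: the clip is standing let go in the blue tray, the red jar measured under 1 mm from the front spot, and the gripper is still holding the handle at about 61 N; no verdict was returned.

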